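# Hitch the draw hook and bring the chocolate carriage out of the cooling tunnel

### The arm

A 6-joint arm with a two-finger parallel gripper is mounted at the origin on the work surface. World frame = base frame: x ahead of the robot, y to its left, z up, the work surface at z = 0. Lengths are in m, angles in rad, forces in N, time in s.
With the tool pointing down it reaches from about 0.325 to 0.85 m from the base axis. Payload 4.4 kg.
Tool frame: the origin (TCP) lies at the very end of the fingers, on their centre line; the grasp point (between the pads) lies 19 mm behind it (ctrl.pinch_z is the distance from the TCP to the grasp point, in m); y points along the fingers, z is the direction in which the jaws open and shut, and the axes are right-handed (so a half turn about y gives the same grasp; the last joint's range is limited). The gripper opens to 94 mm and grips with 3 to 60 N. Pads are 16 mm wide; open, the fingers measure 119 mm over their backs; the gripper's body (75 mm by 177 mm) begins 78 mm behind the grasp point.
Start: joints at [-1.462, 0.207, 1.542, -0, 1.393, -0.15], TCP at [0.148, -0.556, 0.205] pointing down, gripper open.
Joint ranges: [-2.73, 2.73], [-0.86, 2.22], [0.23, 2.46], [-1.11, 4.25], [0.08, 2.63], [-2.82, 2.82]. Speed limits (rad/s): [2.79, 2.79, 3.14, 3.14, 3.14, 3.14].

### API

Orientations are given as a 3x3 rotation matrix whose columns are the frame's x, y, z axes.
In Python, from plant import ctrl, viewer gives the robot as it stands. The module is installed in compiled form; this text tells all that it offers.
- The arm moves only by the shell command python3 -m pendant 'ROWS' [OPENING] [FORCE]. ROWS is JSON, a list of rows, each a list of 2 entries, a list of its own where there are three numbers: the shift along the tool's x, y, z in units of 40 mm (1.0 is 40 mm), then the turn about the tool's y in units of 6 degrees (1.0 is 6 degrees). In form: [[[tx, ty, tz], twist], ...]. A call has exactly 10 rows; each row is the pose to reach, as a shift and turn from the pose commanded when the call began, along the tool's axes at that moment; what a row does not reach only later rows make up. A row lasts 1/12 s, in which the tool goes at most 41.7 mm and 7.16 degrees, less where a joint would pass 70% of its speed; a pose out of reach is approached as far as the arm can. A call with a gripper value outside its range is refused whole. OPENING is the finger opening in mm, from 0 to 94, set as the call begins (- or left out, the last holds). The fingers move at their own pace and stop on an object; FORCE is the grip in N (left out, the last holds). Time passes only in rows, so rows that repeat a pose let the fingers close, or fill a call up. It gives the time, the measured TCP pose, the force and the opening at its end, in the units of the state.
- ctrl.sense(): the state, without advancing time (a new reading comes with each control period).
- viewer.grab_frame(name): name is "side" or "top"; returns the picture (400x640x3 uint8, red, green, blue); there is no depth.
- viewer.get_calibration(name): a dict with "fx", "fy", "cx", "cy" (pixels), "rvec" (rotation vector, rad) and "tvec" (3), from world to camera coordinates, as OpenCV has them. Camera axes: x right, y down, z forward; pixel columns grow to the right and rows downward; lengths in m; the calibration is good to about 2 mm. A picture is of the moment at which its call begins. get_calibration takes no time and is no camera call.
- ctrl.close_job(): hands the job in, once; it reports no verdict.
Trained networks look in the newest picture that a camera, given by its name, has taken for a name from the list of things; names that differ only in an ending like _2 or _b are one class to them, and where a whole thing is asked for, a point or a joint stands for the part that bears it (a point fixed in the world has none). Each returns a list of dicts, best first, with "p" (0 to 1); they miss things now and then, are a little off and sometimes report something else, mostly with a low value. They report only what shows in the picture. A call takes as long as a camera call. They do not tell look-alikes from the thing itself.
- viewer.recognise(camera, name): "at" ([x, y, z] in m, in the coordinates of the camera as it stood for that picture, good to about 4 mm: the middle of the surface that is visible of it).
- viewer.trace(camera, name): "pixels" (400x640 bool, what is visible of it).
The state is a dict: "t": time; "joint_positions": joint angles; "qd": joint speeds; "effort": joint torques, N m; "tcp_pos": TCP position; "tcp_rot": TCP orientation; "wrist_force": force on the tool from outside, world axes, zero at the start; "ft_torque": the same for the moment, N m; "finger_gap": finger opening in m.
Only numpy, scipy, OpenCV 4.12 (cv2) and the standard library are available. Lean on these libraries where they do the work, as an engineer would, in place of code of your own. Each camera call takes 0.05 s, during which the arm holds its last target.

### The job

Pick up the draw hook and push its mouth onto the upright pin of the carriage, gently but firmly, until the pin is fully home and the sprung latch has flipped shut behind it. Then, with the hook, draw the carriage out of the cooling tunnel until the whole front row of chocolate bars is clear of the tunnel's mouth, and let go of the hook, leaving it latched on the pin. Handle the carriage only through the hook, never with the fingers, and leave the case, the jar and the cocoa pod where they are.

Things in the scene. Friction and masses are not known exactly. Their poses are not given: they have to be found in the camera images.
- tunnel: Fixed low stainless cooling tunnel on the bench, 300 mm wide, 290 deep, 70 high (white box on top to 88 mm). Origin: centre of its mouth at bench level; x points into the tunnel (away from the robot), y left, z up. Place and yaw differ each time. The carriage runs along this x axis; pushed in, it rolls 5 to 60 mm, then meets a firm buffer hidden inside, whose place is unknown and differs each time.
- carriage: Low aluminium carriage on rails: tray 190 x 190 mm, 32 high, two rows of three chocolate bars (tops 42 mm high). Origin: under its pin, at bench level; axes as the tunnel's, -x is the way out. The tray's front edge lies 105 mm, the front row's back edge 168 mm behind the pin (+x). Friction about 1 N. From the buffer it can be drawn out 155 mm to a firm front stop, 20 mm or more farther than needed.
- pin (a point): Middle of the carriage's upright steel pin (16 mm diameter), 28 mm above the bench, 105 mm ahead of the tray on a flat steel tongue. Free height: from the tongue's top (10 mm above bench; 40 mm wide, round end 60 mm) to the underside of the pin's head (46 mm; head 36 mm across, 6 thick). The head is wider than the hook's slot: the hook must come level, along the tunnel's +x. Axes as the tunnel's.
- hook_grip (a point): Centre of the black upright grip of the loose steel draw hook (0.3 to 0.55 kg), 30 mm above the hook's underside. Grip 16 mm wide (y), 34 long (x), top 61 mm above the underside; the shank under it is also 16 mm wide, so fingers closing along y may reach down beside it. Axes: x towards the mouth, y left, z up. The hook starts flat on the bench and reaches from x = -40 to +126 mm.
- hook_seat (a point): Centre of a pin fully home in the hook's slot: 58 mm ahead (+x) of the grip's centre, 7 mm above the underside. The plate is 14 mm thick; slot 28 mm wide (y), from x = +50 mm (its end) to a flared mouth at +126 mm; 75 mm wide overall. With its underside 20 mm above the bench the plate passes midway between tongue and pin head. Released, the hook's front lies on the tongue, its tail on the bench.
- latch (a joint): Sprung latch bar across the slot, 96 mm ahead of the grip's centre. 0 = shut, up to 1.5 rad as the pin swings it inwards; springs back to 0 (so reads 0 before the pin enters too). Gives way at about 6 to 14 N, more than rolls the carriage, which therefore first rolls back to its buffer. It flips shut once the pin is within 2 mm of the slot's end; the pin then has 27 mm of play along the slot.
- case: Bystander: loose open chocolate case, 110 x 110 x 45 mm. Origin: centre of its underside. It and the hook lie on the bench on opposite sides, either way round.
- jar: Bystander: loose amber jar with steel lid, 64 mm across, 100 mm high. Origin: centre of its underside.
- pod: Bystander: loose brown cocoa pod standing on its stalk end, 94 mm across, 155 mm high. Origin: centre of its underside.
Mind the look-alikes: they are no part of the job. Of the things like the part that bears hook_grip, leave any that is purple; of the rest the smaller one is meant.

How it is judged:
On the way:
1. the pin is home in the hook's slot and the latch has shut behind it, the front row still inside the tunnel (x of pin in the frame of hook_grip between 0.048 and 0.094 m and y of pin in the frame of hook_grip between -0.012 and 0.012 m and z of pin in the frame of hook_grip between -0.055 and 0.02 m and value of joint latch below 0.15 rad and x of pin in the frame of tunnel above -0.163 m), for 0.2 s.
At the end, for the whole second after the job is handed in: Pin in the hook's slot (48 to 94 mm ahead of the grip's centre, within 12 mm sideways), latch shut (under 0.15 rad), front row clear of the tunnel (pin over 168 mm out from the mouth), carriage at rest (under 20 mm/s), hook lying about flat (under 20 degrees) (x of pin in the frame of hook_grip between 0.048 and 0.094 m and y of pin in the frame of hook_grip between -0.012 and 0.012 m and z of pin in the frame of hook_grip between -0.055 and 0.02 m and value of joint latch below 0.15 rad and x of pin in the frame of tunnel below -0.168 m and linear speed of carriage below 0.02 m/s and angle between hook_grip's own z axis and vertical below 0.35 rad); the robot touches nothing.
It fails at once if the carriage is rammed or wrenched (over 35 N) (contact force between carriage and anything else above 35 N).
It fails at once if the fingers handle the carriage (over 3 N) (contact force between the fingers and carriage above 3 N).
It fails at once if the case is shifted more than 30 mm or tipped over (distance of case from where it was at the start of the episode above 0.03 m or angle between case's own z axis and vertical above 0.4 rad).
It fails at once if the jar is shifted more than 30 mm or tipped over (distance of jar from where it was at the start of the episode above 0.03 m or angle between jar's own z axis and vertical above 0.4 rad).
It fails at once if the pod is shifted more than 30 mm or tipped over (distance of pod from where it was at the start of the episode above 0.03 m or angle between pod's own z axis and vertical above 0.4 rad).
It also fails if it takes over 48 s, if anything falls off the work surface, if the arm or the gripper's body presses on something with over 40 N, if the wrist force passes 120 N, or if a joint passes its speed limit or range.

## Working session

There is one attempt and no reset: what is moved stays moved. The work goes in short steps, Python scripts to look and compute and a shell command to move; the robot and the scene stay as the last step left them, time stands still between calls to the robot, and variables do not carry over. Pictures are saved under pics/ and viewed, and the job is handed in when it is done.

```bash
mkdir -p pics; ls
python3 - <<'E'
from plant import ctrl, viewer
import cv2
s=ctrl.sense(); print(s)
for c in("side","top"):
    im=viewer.grab_frame(c); cv2.imwrite(f"pics/{c}0.png",im[:,:,::-1]); print(viewer.get_calibration(c))
print(ctrl.sense()['t'], ctrl.pinch_z)
E
```

```text
pics
{'t': 0.0, 'joint_positions': array([-1.46151784e+00,  2.07399248e-01,  1.54291665e+00, -1.31226545e-06,
        1.39351041e+00, -1.50491715e-01]), 'qd': array([ 0.0007203 ,  0.00059823,  0.00105819, -0.00068707, -0.00092972,
        0.00085156]), 'effort': array([-3.53811974e-04, -3.70881951e+01, -2.81418568e+01,  6.98690652e-02,
        3.60189378e-02, -1.70267012e-04]), 'tcp_pos': array([ 0.14759906, -0.55490976,  0.2043203 ]), 'tcp_rot': array([[-9.66449010e-01, -2.44889259e-04,  2.56858424e-01],
       [-2.56858324e-01,  2.22019369e-03, -9.66446518e-01],
       [-3.33603082e-04, -9.99997505e-01, -2.20860584e-03]]), 'wrist_force': array([-1.02688481, -0.77330938,  0.65276017]), 'ft_torque': array([ 0.05927424, -0.00728154, -0.04256999]), 'finger_gap': 0.09402586814748146}
{'fx': 410.11926787184194, 'fy': 410.11926787184194, 'cx': 325.0650843754869, 'cy': 201.3738345763034, 'rvec': array([ 0.25633642, -2.72176607,  1.36163626]), 'tvec': array([0.51074866, 0.09278679, 1.19857613])}
{'fx': 434.2433312705565, 'fy': 434.2433312705565, 'cx': 325.3613945397034, 'cy': 205.19149817759012, 'rvec': array([ 2.16938346, -2.18313096,  0.09699484]), 'tvec': array([-0.01026696,  0.54240189,  1.16556293])}
0.1 0.0188
```

View pics/side0.png

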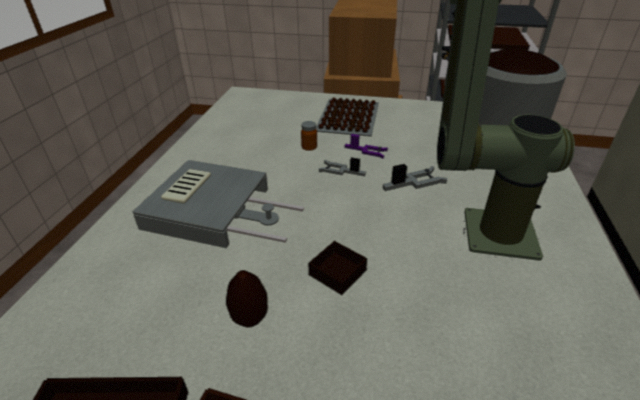

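View pics/top0.png

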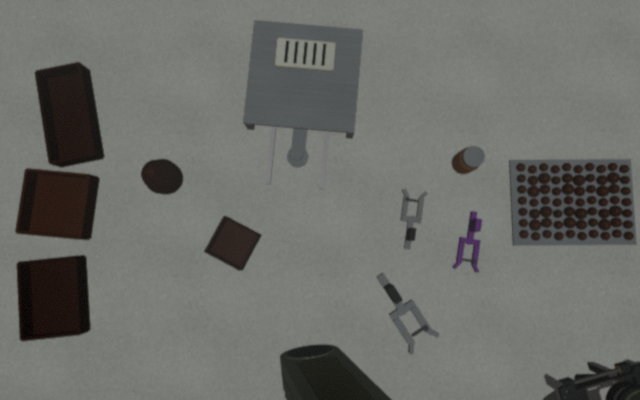

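Three hook-like things in the top view: A, grey, grip at (411,234); B, grey, grip at (392,292), which looks larger; and C, purple, at (474,225). C is ruled out by its colour, so A, the smaller grey one, should be the one meant. I'll confirm with a crop and metric sizes.

```bash
cat > h.py <<'E'
import numpy as np, cv2
from plant import ctrl, viewer
def cal(c):
    k=viewer.get_calibration(c); R=cv2.Rodrigues(np.array(k['rvec']))[0]; t=np.array(k['tvec']).reshape(3)
    K=np.array([[k['fx'],0,k['cx']],[0,k['fy'],k['cy']],[0,0,1.]]); return K,R,t
def ray(c,px):
    K,R,t=cal(c); d=R.T@np.linalg.solve(K,np.array([px[0],px[1],1.])); return -R.T@t, d/np.linalg.norm(d)
def onz(c,px,z):
    o,d=ray(c,px); return o+d*(z-o[2])/d[2]
def tri(pa,pb,ca="side",cb="top"):
    o1,d1=ray(ca,pa);o2,d2=ray(cb,pb)
    A=np.stack([d1,-d2],1); s=np.linalg.lstsq(A,o2-o1,rcond=None)[0]
    p,q=o1+d1*s[0],o2+d2*s[1]; return (p+q)/2, np.linalg.norm(p-q)
def proj(c,P):
    K,R,t=cal(c); q=K@(R@np.array(P)+t); return q[:2]/q[2]
def toworld(c,at):
    K,R,t=cal(c); return R.T@(np.array(at)-t)
def crop(c,x0,y0,x1,y1,f,name,im=None):
    if im is None: im=viewer.grab_frame(c)
    k=cv2.resize(np.ascontiguousarray(im[y0:y1,x0:x1,::-1]),None,fx=f,fy=f,interpolation=cv2.INTER_CUBIC); cv2.imwrite("pics/"+name,k)
E
python3 - <<'E'
from h import *
np.set_printoptions(precision=4,suppress=True)
im=cv2.imread("pics/top0.png")[:,:,::-1]; crop("top",370,170,500,370,4-1,"c_top.png",im); 
crop("top",230,100,370,200,5,"c_pin.png",im)
im=cv2.imread("pics/side0.png")[:,:,::-1]; crop("side",300,110,460,210,5,"c_side.png",im)
crop("side",200,160,320,260,5,"c_pins.png",im)
for c in("side","top"):
  for n in("hook_grip","pin","tunnel","case","jar","pod","carriage"):
    for r in viewer.recognise(c,n): print(c,n,round(r['p'],2),toworld(c,r['at']), proj(c,toworld(c,r['at'])))
print(ctrl.sense()['t'])
E
```

```text
side hook_grip 0.97 [ 0.2679 -0.1958  0.0185] [409.4508 181.4939]
side hook_grip 0.93 [ 0.4446 -0.4114  0.0143] [364.3625 146.8763]
side hook_grip 0.9 [ 0.4957 -0.2328  0.0112] [344.2081 170.8354]
side pin 0.56 [0.7    0.0705 0.0092] [262.4464 217.7536]
side tunnel 0.67 [0.8601 0.0965 0.0673] [205.9764 201.678 ]
side case 0.87 [0.4421 0.2364 0.0177] [337.3349 266.2122]
side jar 0.9 [ 0.6549 -0.3773  0.065 ] [308.829  134.4791]
side pod 0.87 [0.6034 0.4487 0.0994] [247.2806 299.8884]
side carriage 0.7 [0.6991 0.065  0.0093] [263.2811 216.6474]
side carriage 0.57 [0.4398 0.2344 0.0124] [338.2775 267.2068]
top hook_grip 0.92 [ 0.4319 -0.4132  0.0168] [471.7183 244.7247]
top hook_grip 0.82 [ 0.5095 -0.2377  0.0113] [406.5196 216.92  ]
top pin 0.71 [0.6923 0.0636 0.0141] [297.3619 152.2001]
top tunnel 0.76 [0.8716 0.0487 0.0707] [301.4693  82.3232]
top case 0.66 [0.439  0.2429 0.0087] [232.4182 243.6545]
top jar 0.78 [ 0.6548 -0.39    0.096 ] [469.9296 158.6957]
top jar 0.67 [ 0.512  -0.237   0.0124] [406.3269 215.9869]
top pod 0.83 [0.6107 0.3986 0.1163] [162.9579 176.1895]
top carriage 0.71 [0.6912 0.0655 0.0065] [296.8555 153.162 ]
0.8
```

View pics/c_top.png

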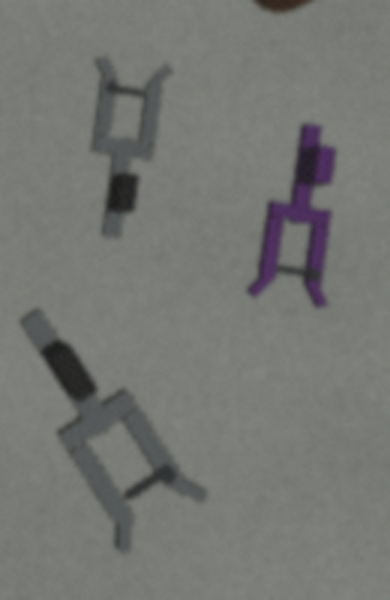

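View pics/c_side.png

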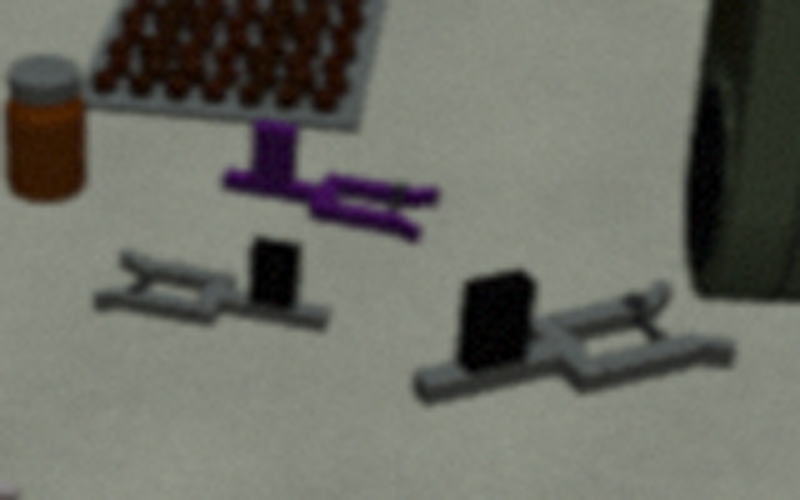

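View pics/c_pin.png

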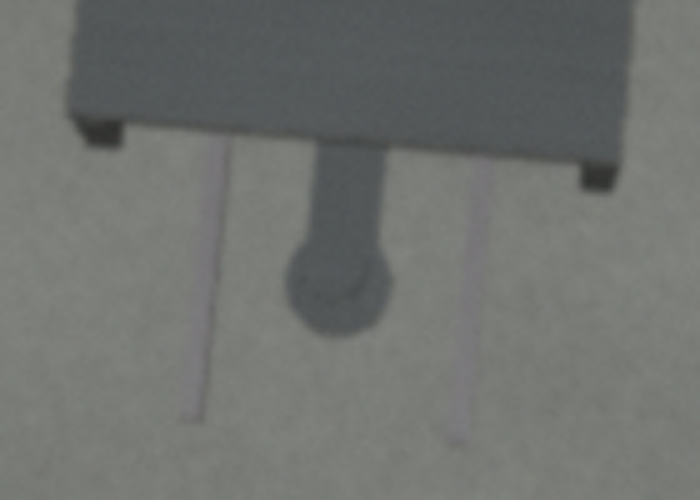

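View pics/c_pins.png

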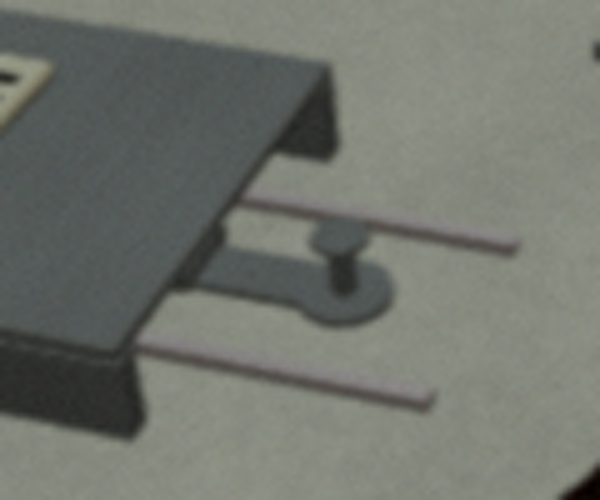

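Run:
```python
from h import *
np.set_printoptions(precision=4,suppress=True)
T=lambda p:(370+p[0]/3,170+p[1]/3); P=lambda p:(230+p[0]/5,100+p[1]/5); S=lambda p:(300+p[0]/5,110+p[1]/5); Q=lambda p:(200+p[0]/5,160+p[1]/5)
for c in("side","top"): print(c,"cam",ray(c,(0,0))[0])
print("hook A")
for n,p in dict(tail=(111,236),bl=(93,152),br=(153,157),tl=(100,58),tr=(168,68),ll=(109,88),lr=(147,95)).items(): print(n,onz("top",T(p),.014))
print("hook B")
for n,p in dict(tail=(30,315),tl=(122,550),tr=(203,495)).items(): print(n,onz("top",T(p),.018))
print("griptop tri",tri(S((277,243)),T((124,178))), "gripmid", tri(S((275,275)),T((123,192))))
print("side tail",onz("side",S((325,318)),.007))
print("pin disc",onz("top",P((339,282)),.010),"head tri",tri(Q((340,238)),P((338,270))),"head side",onz("side",Q((340,238)),.052),"pinbase side",onz("side",Q((343,292)),.010))
print("disc side", onz("side",Q((344,293)),.01))
a,b=onz("top",P((72,118)),.07),onz("top",P((620,163)),.07); print("mouth",a,b,(a+b)/2,np.linalg.norm(a-b),np.degrees(np.arctan2((a-b)[1],(a-b)[0]))-90)
for u,v in(((225,140),(192,420)),((482,160),(457,440))):
  a,b=onz("top",P(u),.0),onz("top",P(v),.0); d=a-b; print("rail",a,b,np.degrees(np.arctan2(d[1],d[0])))
for u,v in(((245,198),(517,247)),((135,345),(432,403))):
  a,b=onz("side",Q(u),.008),onz("side",Q(v),.008); d=a-b; print("rail side",a,b,np.degrees(np.arctan2(d[1],d[0])))
u,v=onz("top",(254,21),.07),onz("top",(245,124),.07);d=u-v;print(np.degrees(np.arctan2(d[1],d[0])))
u,v=onz("top",(363,30),.07),onz("top",(354.5,132),.07);d=u-v;print(np.degrees(np.arctan2(d[1],d[0])))
```

```text
side cam [0.329  0.9833 0.7943]
top cam [ 0.437  -0.0128  1.209 ]
hook A
tail [ 0.4223 -0.2365  0.014 ]
bl [ 0.4991 -0.2217  0.014 ]
br [ 0.4942 -0.2767  0.014 ]
tl [ 0.586  -0.2301  0.014 ]
tr [ 0.5763 -0.2927  0.014 ]
ll [ 0.5581 -0.2378  0.014 ]
lr [ 0.5514 -0.2727  0.014 ]
hook B
tail [ 0.3517 -0.1608  0.018 ]
tl [ 0.144  -0.2392  0.018 ]
tr [ 0.1914 -0.3127  0.018 ]
griptop tri (array([ 0.4664, -0.2412,  0.06  ]), np.float64(0.014622281129099815)) gripmid (array([ 0.4608, -0.245 ,  0.0319]), np.float64(0.002185062678714871))
side tail [ 0.4219 -0.2348  0.007 ]
pin disc [0.6812 0.0626 0.01  ] head tri (array([0.6816, 0.0612, 0.0435]), np.float64(0.0011994103249893377)) head side [0.6783 0.0715 0.052 ] pinbase side [0.6803 0.071  0.01  ]
disc side [0.6795 0.0718 0.01  ]
mouth [0.759  0.2018 0.07  ] [ 0.7326 -0.0914  0.07  ] [0.7458 0.0552 0.07  ] 0.29438751185066225 -5.145837514627047
rail [0.7654 0.1279 0.    ] [0.6052 0.1458 0.    ] -6.37177187492981
rail [ 0.753 -0.018  0.   ] [ 0.5929 -0.0029  0.    ] -5.380865189718573
rail side [ 0.7717 -0.0118  0.008 ] [0.5877 0.0059 0.008 ] -5.493348425029003
rail side [0.7868 0.1385 0.008 ] [0.602  0.1551 0.008 ] -5.113282730907119
-4.32115585973642
-5.374566631369944
```

```bash
cat > ov.py <<'E'
from h import *
def pinmodel(px,py,yaw,mouth):
    y=np.radians(yaw); R=np.array([[np.cos(y),-np.sin(y),0],[np.sin(y),np.cos(y),0],[0,0,1]]); o=np.array([px,py,0])
    th=np.linspace(0,2*np.pi,60)
    L=[np.stack([.030*np.cos(th),.030*np.sin(th),0*th+.010],1),np.stack([.018*np.cos(th),.018*np.sin(th),0*th+.052],1),
       np.array([[0,-.008,.01],[0,-.008,.046]]),np.array([[0,.008,.01],[0,.008,.046]]),
       np.array([[mouth,.15,0],[mouth,.15,.07],[mouth,-.15,.07],[mouth,-.15,0]]),
       np.array([[mouth,.15,.07],[mouth+.29,.15,.07],[mouth+.29,-.15,.07],[mouth,-.15,.07]])]
    return [l@R.T+o for l in L]
def hookmodel(gx,gy,yaw,z=0):
    y=np.radians(yaw); R=np.array([[np.cos(y),-np.sin(y),0],[np.sin(y),np.cos(y),0],[0,0,1]]); o=np.array([gx,gy,z])
    b=lambda x0,x1,y0,y1,zz:np.array([[x0,y0,zz],[x1,y0,zz],[x1,y1,zz],[x0,y1,zz],[x0,y0,zz]])
    L=[b(-.017,.017,-.008,.008,.061),b(-.017,.017,-.008,.008,.014),b(-.04,.04,-.008,.008,.014),b(.05,.1,-.014,.014,.014),
       np.array([[.126,-.0375,.014],[.126,.0375,.014]]),np.array([[.096,-.02,.014],[.096,.02,.014]])]
    return [l@R.T+o for l in L]
def draw(c,im,L,box,f,name):
    x0,y0,x1,y1=box
    k=cv2.resize(np.ascontiguousarray(im[y0:y1,x0:x1,::-1]),None,fx=f,fy=f,interpolation=cv2.INTER_CUBIC)
    for l in L:
        p=np.array([(proj(c,q)-[x0,y0]+.5)*f-.5 for q in l]); cv2.polylines(k,[np.round(p*8).astype(np.int32).reshape(-1,1,2)],False,(0,255,255),1,cv2.LINE_AA,3)
    cv2.imwrite("pics/"+name,k); return k
E
cat > o1.py <<'E'
import sys
from ov import *
px,py,yaw,m,gx,gy,gyaw=map(float,sys.argv[1:8]);n=sys.argv[8]
t=cv2.imread("pics/top0.png")[:,:,::-1];s=cv2.imread("pics/side0.png")[:,:,::-1]
P=pinmodel(px,py,yaw,m);H=hookmodel(gx,gy,gyaw)
a=draw("top",t,P,(235,110,365,190),3,"a.png");b=draw("side",s,P,(200,170,330,250),3,"a.png")
c=draw("top",t,H,(375,180,505,260),3,"a.png");d=draw("side",s,H,(300,140,430,220),3,"a.png")
cv2.imwrite(f"pics/{n}.png",np.vstack([np.hstack([a,b]),np.hstack([c,d])]))
E
python3 o1.py .681 .0625 -5.3 .0645 .461 -.243 7 o1
```

```text
(no output)
```

View pics/o1.png

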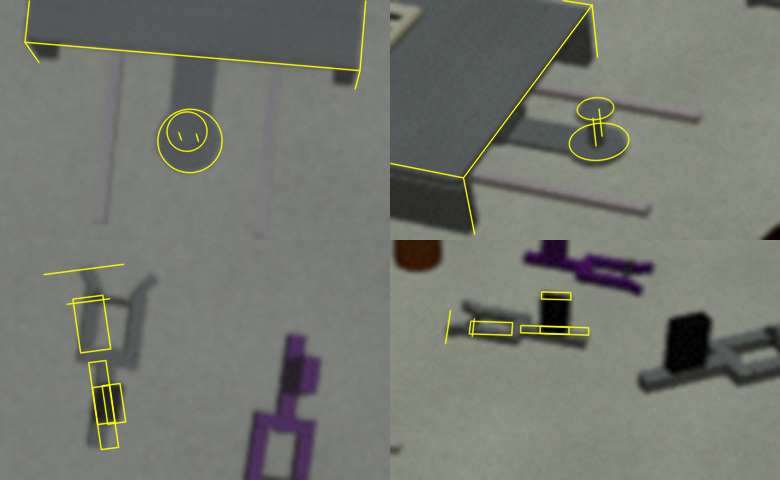

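```bash
python3 o1.py .680 .0645 -5.2 .066 .4605 -.2427 -8.5 o2
```

```text
(no output)
```

View pics/o2.png

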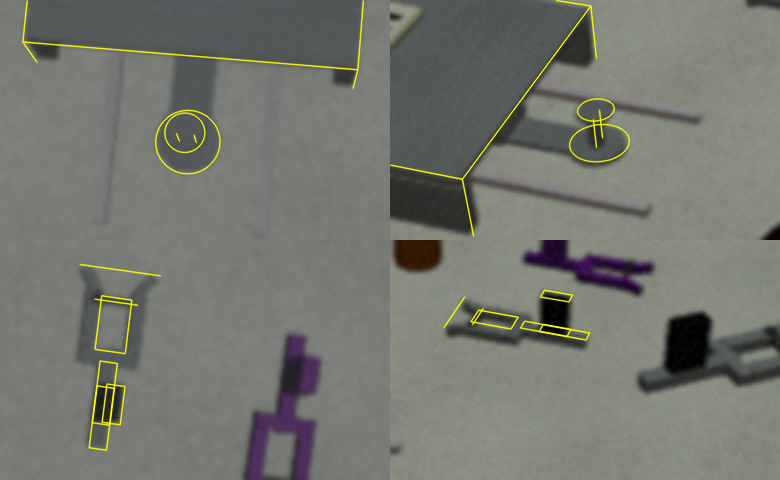

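```bash
cat > mv.py <<'E'
import sys
from h import *
# target x y z heading(deg) of hook x -> tool-axis shift units and twist units from measured pose
x,y,z,hd=map(float,sys.argv[1:5]); s=ctrl.sense(); R=s['tcp_rot']; d=R.T@(np.array([x,y,z])-s['tcp_pos'])
h=np.degrees(np.arctan2(R[1,0],R[0,0])); tgt=hd+180
dd=(tgt-h+180)%360-180
print("shift units",np.round(d/.04,3),"twist units",round(-dd/6,3),"tilt",np.round(R[:,1],4),"t",s['t'],"F",np.round(s['wrist_force'],1),"gap",round(s['finger_gap'],4),"tcp",np.round(s['tcp_pos'],4))
E
python3 mv.py .4605 -.2427 .12 -8.5
```

```text
shift units [-9.568  2.136 -5.555] twist units 3.897 tilt [-0.e+00 -1.e-04 -1.e+00] t 0.8 F [-0.3  0.2  0.5] gap 0.0943 tcp [ 0.1477 -0.5557  0.2055]
```

```bash
python3 -m pendant '[[[-0.9,0,-0.5],0.4],[[-1.8,0,-1],0.8],[[-2.7,0,-1.5],1.2],[[-3.6,0,-2],1.6],[[-4.5,0,-2.5],2.0],[[-5.4,0,-3],2.4],[[-6.3,0,-3.5],2.8],[[-7.2,0,-4.0],3.2],[[-8.1,0,-4.6],3.6],[[-8.8,0,-5.0],3.9]]' 80; python3 mv.py .4605 -.2427 .10 -8.5
```

```text
t: 1.63
tcp_pos: [0.438, -0.2695, 0.2058]
tcp_rot: [[-0.989, 0.001, -0.149], [0.149, 0.0, -0.989], [-0.001, -1.0, -0.0]]
wrist_force: [1.7, 0.0, 0.8]
finger_gap: 0.0801
shift units [-0.455  2.644 -0.747] twist units -0.01 tilt [ 7.e-04  2.e-04 -1.e+00] t 1.6333 F [1.7 0.  0.8] gap 0.0801 tcp [ 0.438  -0.2695  0.2058]
```

```bash
python3 -m pendant '[[[-0.2,0.2,-0.4],0],[[-0.45,0.8,-0.75],0],[[-0.45,1.4,-0.75],0],[[-0.45,2.0,-0.75],0],[[-0.45,2.65,-0.75],0],[[-0.45,2.65,-0.75],0],[[-0.45,2.65,-0.75],0],[[-0.45,2.65,-0.75],0],[[-0.45,2.65,-0.75],0],[[-0.45,2.65,-0.75],0]]' 80; python3 mv.py .4605 -.2427 .006 -8.5
python3 - <<'E'
from ov import *
s=viewer.grab_frame("side");t=viewer.grab_frame("top")
H=hookmodel(.4605,-.2427,-8.5)
p=ctrl.sense(); q=[p['tcp_pos']+p['tcp_rot']@np.array(v) for v in ([0,0,.04],[0,0,-.04])]; H.append(np.array(q))
a=draw("top",t,H,(375,180,505,260),3,"a.png");b=draw("side",s,H,(300,120,430,200),3,"a.png")
cv2.imwrite("pics/o3.png",np.hstack([a,b]))
E
```

```text
t: 2.47
tcp_pos: [0.46, -0.2461, 0.1015]
tcp_rot: [[-0.989, 0.003, -0.148], [0.148, -0.002, -0.989], [-0.003, -1.0, 0.002]]
wrist_force: [-1.3, -0.7, 0.5]
finger_gap: 0.0802
shift units [ 0.01   2.388 -0.091] twist units -0.005 tilt [ 0.0031 -0.0024 -1.    ] t 2.4667 F [-1.3 -0.7  0.5] gap 0.0802 tcp [ 0.46   -0.2461  0.1015]
```

View pics/o3.png

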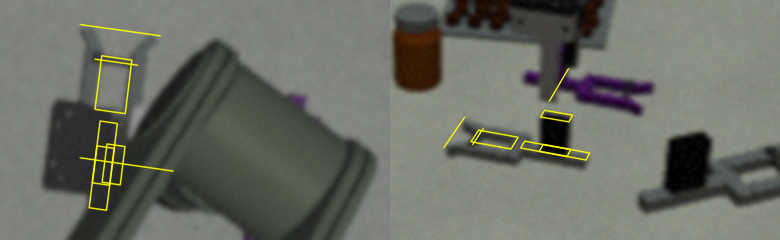

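```bash
python3 -m pendant '[[[0,0.5,-0.09],0],[[0,1.0,-0.09],0],[[0,1.5,-0.09],0],[[0,2.0,-0.09],0],[[0,2.3,-0.09],0],[[0,2.34,-0.09],0],[[0,2.34,-0.09],0],[[0,2.34,-0.09],0],[[0,2.34,-0.09],0],[[0,2.34,-0.09],0]]' 60; python3 mv.py .4605 -.2427 .008 -8.5
python3 - <<'E'
from ov import *
s=viewer.grab_frame("side")
a=draw("side",s,[],(300,110,430,190),6,"o4.png")
E
```

```text
t: 3.4
tcp_pos: [0.4604, -0.2422, 0.0072]
tcp_rot: [[-0.989, 0.002, -0.148], [0.148, -0.002, -0.989], [-0.002, -1.0, 0.001]]
wrist_force: [-0.1, 1.1, -0.3]
finger_gap: 0.0602
shift units [-0.005 -0.019  0.011] twist units -0.002 tilt [ 0.0022 -0.0017 -1.    ] t 3.4 F [-0.1  1.1 -0.3] gap 0.0602 tcp [ 0.4604 -0.2422  0.0072]
```

View pics/o4.png

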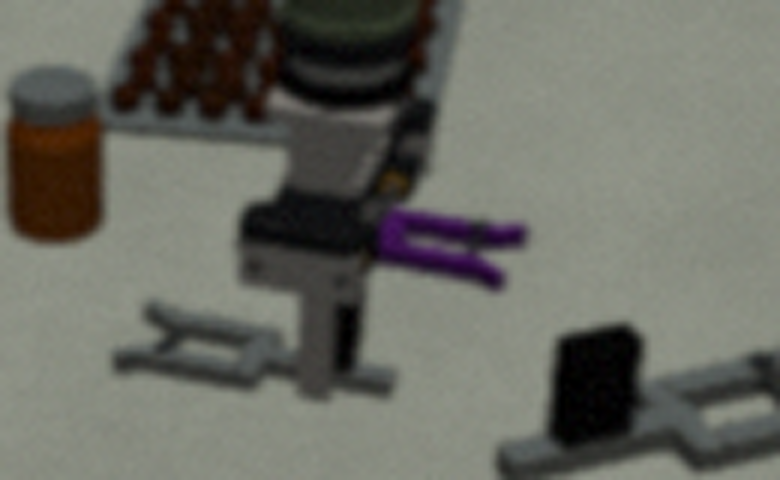

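```bash
python3 -m pendant '[[[0,0,0],0],[[0,0,0],0],[[0,0,0],0],[[0,0,0],0],[[0,0,0],0],[[0,0,0],0],[[0,0,0],0],[[0,0,0],0],[[0,0,0],0],[[0,0,0],0]]' 5 60; python3 mv.py .4605 -.2427 .008 -8.5
```

```text
t: 4.28
tcp_pos: [0.4592, -0.2414, 0.0058]
tcp_rot: [[-0.989, -0.0, -0.148], [0.148, 0.0, -0.989], [0.0, -1.0, -0.0]]
wrist_force: [0.7, 0.6, 0.1]
finger_gap: 0.0155
shift units [-0.037 -0.055  0.027] twist units -0.004 tilt [-1.e-04  1.e-04 -1.e+00] t 4.2833 F [0.7 0.6 0.1] gap 0.0155 tcp [ 0.4592 -0.2414  0.0058]
```

```bash
python3 -m pendant '[[[0,-0.3,0],0],[[0,-0.8,0],0],[[0,-1.3,0],0],[[0,-1.8,0],0],[[0,-2,0],0],[[0,-2,0],0],[[0,-2,0],0],[[0,-2,0],0],[[0,-2,0],0],[[0,-2,0],0]]'; python3 mv.py .5107 .0789 .0858 -5.2
python3 - <<'E'
from ov import *
s=viewer.grab_frame("side")
draw("side",s,[],(300,90,430,170),6,"o5.png")
E
```

```text
t: 5.12
tcp_pos: [0.4582, -0.2406, 0.0843]
tcp_rot: [[-0.989, -0.003, -0.148], [0.148, 0.002, -0.989], [0.003, -1.0, -0.002]]
wrist_force: [0.6, -0.2, -5.8]
finger_gap: 0.0155
shift units [-0.116 -0.025 -8.094] twist units -0.552 tilt [-0.0026  0.002  -1.    ] t 5.1167 F [ 0.6 -0.2 -5.8] gap 0.0155 tcp [ 0.4582 -0.2406  0.0843]
```

View pics/o5.png

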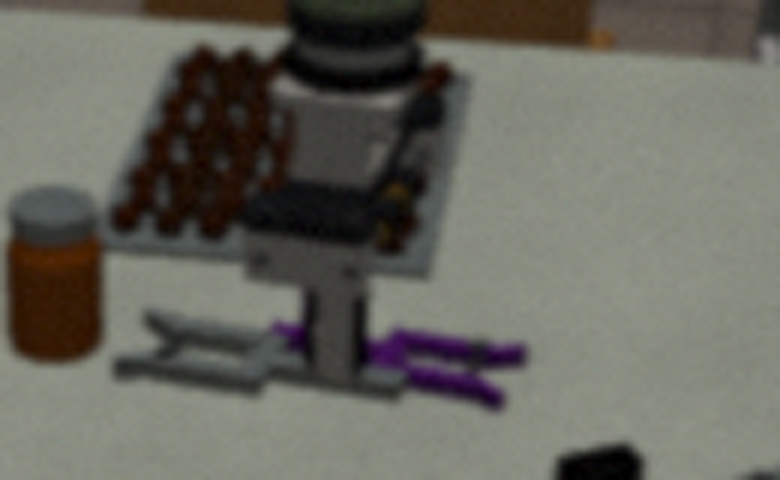

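```bash
python3 -m pendant '[[[0,0,-0.5],0],[[0,0,-1.4],0],[[0,0,-2.4],0],[[0,0,-3.4],-0.1],[[0,0,-4.4],-0.2],[[0,0,-5.4],-0.3],[[-0.05,0,-6.4],-0.4],[[-0.1,0,-7.2],-0.5],[[-0.12,0,-7.8],-0.55],[[-0.12,0,-8.1],-0.55]]'; python3 mv.py .5107 .0789 .0258 -5.2
```

```text
t: 6.0
tcp_pos: [0.5119, 0.0815, 0.0855]
tcp_rot: [[-0.996, -0.0, -0.088], [0.088, 0.001, -0.996], [0.001, -1.0, -0.001]]
wrist_force: [0.5, -0.5, -4.8]
finger_gap: 0.0155
shift units [0.024 1.491 0.07 ] twist units 0.028 tilt [-5.0e-04  1.4e-03 -1.0e+00] t 6.0 F [ 0.5 -0.5 -4.8] gap 0.0155 tcp [0.5119 0.0815 0.0855]
```

```bash
python3 -m pendant '[[[0,0,0],0],[[0,0.3,0],0],[[0,0.6,0],0],[[0,0.9,0],0],[[0,1.2,0],0],[[0,1.4,0],0],[[0,1.45,0],0],[[0,1.45,0],0],[[0,1.45,0],0],[[0,1.45,0],0]]'; python3 mv.py .5107 .0789 .0258 -5.2
cat > look.py <<'E'
from ov import *
import sys
# overlay: pin model + hook model predicted from tcp (dx = grip offset along hook x)
n=sys.argv[1]; px,py,yaw,m=map(float,sys.argv[2:6])
s=viewer.grab_frame("side");t=viewer.grab_frame("top"); q=ctrl.sense(); R=q['tcp_rot']
hd=np.degrees(np.arctan2(-R[1,0],-R[0,0])); g=q['tcp_pos']
L=pinmodel(px,py,yaw,m)+hookmodel(g[0],g[1],hd,g[2]-.0058)
a=draw("top",t,L,(230,110,360,250),3,"a.png");b=draw("side",s,L,(220,150,350,290),3,"a.png")
cv2.imwrite(f"pics/{n}.png",np.hstack([a,b]))
c=draw("side",s,[],(220,170,353,270),6,n+"s.png")
print(g,hd)
E
python3 look.py o6 .680 .0635 -5.2 .066
```

```text
t: 6.83
tcp_pos: [0.5129, 0.0781, 0.0286]
tcp_rot: [[-0.996, 0.002, -0.091], [0.091, -0.0, -0.996], [-0.002, -1.0, -0.0]]
wrist_force: [0.5, -0.0, -5.5]
finger_gap: 0.0162
shift units [ 0.057  0.071 -0.015] twist units -0.004 tilt [ 1.8e-03 -1.0e-04 -1.0e+00] t 6.8333 F [ 0.5 -0.  -5.5] gap 0.0162 tcp [0.5129 0.0781 0.0286]
[0.51284449 0.07824069 0.02868569] -5.211001949046961
```

View pics/o6.png

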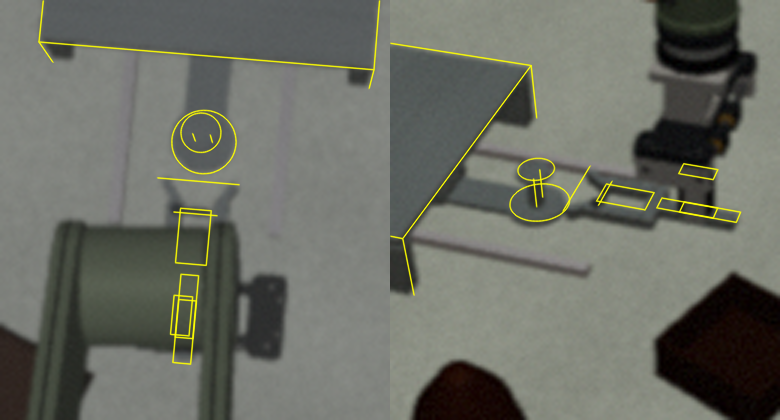

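View pics/o6s.png

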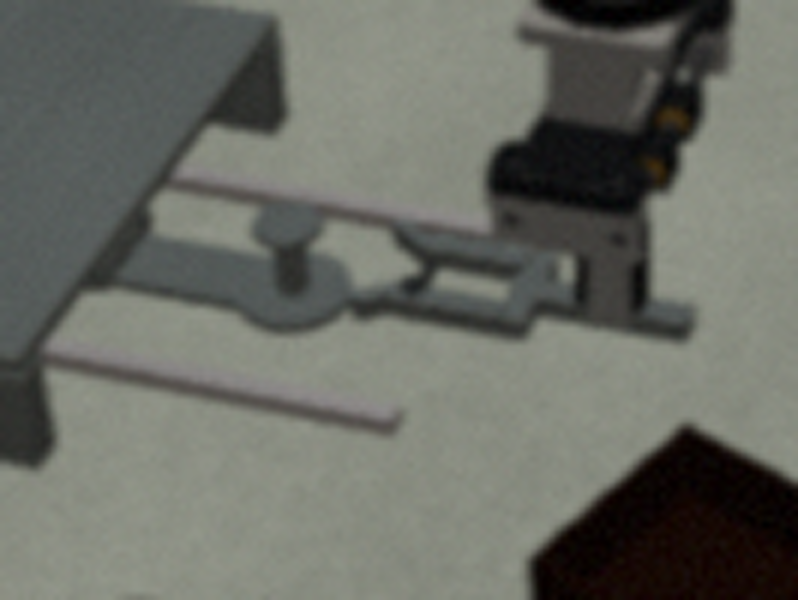

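Run:
```python
from ov import *
t=viewer.grab_frame("top"); q=ctrl.sense(); R=q['tcp_rot']
hd=np.degrees(np.arctan2(-R[1,0],-R[0,0])); g=q['tcp_pos']
L=hookmodel(g[0],g[1],hd,g[2]-.0058)+pinmodel(.68,.0635,-5.2,.066)[:2]
a=draw("top",t,L,(265,130,325,190),10,"a.png");b=draw("top",t,[],(265,130,325,190),10,"a.png")
cv2.imwrite("pics/o7.png",cv2.resize(np.hstack([a,b]),(800,400)))
```

```text
(no output)
```

View pics/o7.png

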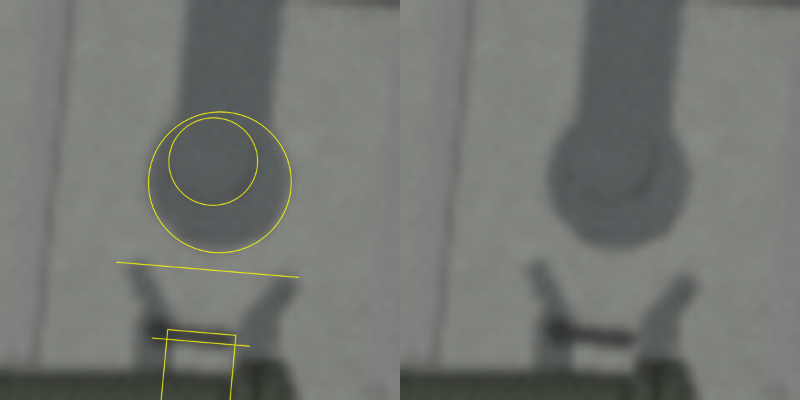

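```bash
python3 -m pendant '[[[0,0.03,-0.03],0],[[-0.1,0.06,-0.045],0],[[-0.25,0.06,-0.045],0],[[-0.4,0.06,-0.045],0],[[-0.55,0.06,-0.045],0],[[-0.7,0.06,-0.045],0],[[-0.85,0.06,-0.045],0],[[-1.0,0.06,-0.045],0],[[-1.1,0.06,-0.045],0],[[-1.15,0.06,-0.045],0]]'; python3 look.py o8 .6815 .0635 -5.2 .066
python3 - <<'E'
from ov import *
g=ctrl.sense()['tcp_pos']; d=np.array([.6815,.0635])-g[:2]; y=np.radians(-5.2); print("pin in hook",d[0]*np.cos(y)+d[1]*np.sin(y),-d[0]*np.sin(y)+d[1]*np.cos(y))
draw("top",cv2.imread("pics/a.png")*0 if 0 else viewer.grab_frame("top"),[],(265,130,325,190),10,"o8t.png")
E
```

```text
t: 7.82
tcp_pos: [0.559, 0.0757, 0.0255]
tcp_rot: [[-0.996, 0.001, -0.091], [0.091, -0.0, -0.996], [-0.001, -1.0, -0.0]]
wrist_force: [0.2, -0.6, -5.0]
finger_gap: 0.0158
[0.55837028 0.07581839 0.0254295 ] -5.223716491287502
pin in hook 0.12373941557837294 -0.001108129103209272
```

View pics/o8s.png

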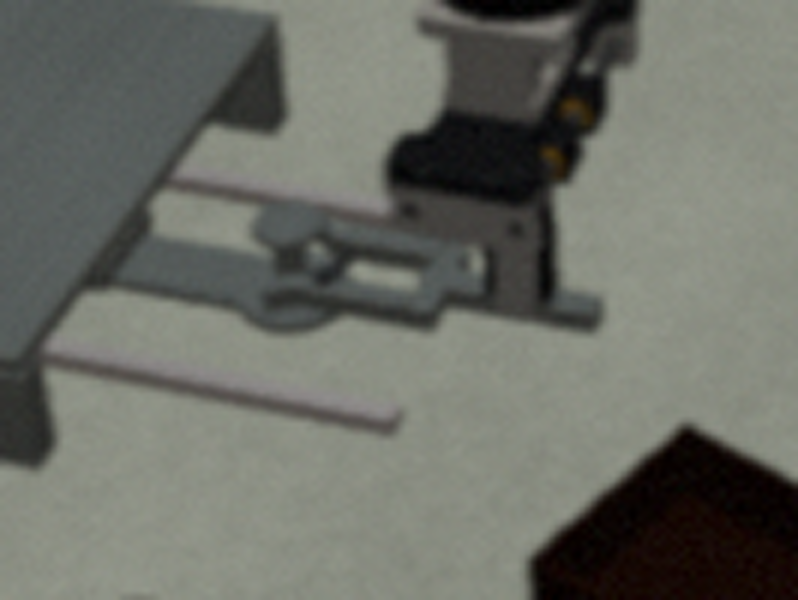

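View pics/o8t.png

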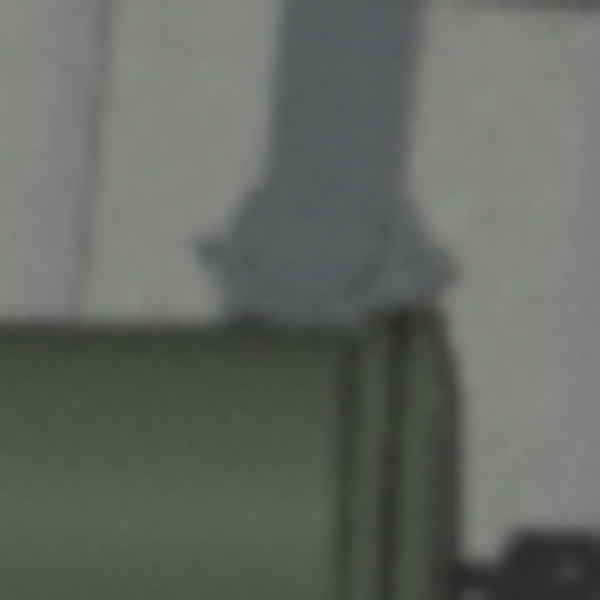

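```bash
python3 -m pendant '[[[-0.06,0,0],0],[[-0.12,0,0],0],[[-0.18,0,0],0],[[-0.24,0,0],0],[[-0.3,0,0],0],[[-0.36,0,0],0],[[-0.42,0,0],0],[[-0.48,0,0],0],[[-0.54,0,0],0],[[-0.6,0,0],0]]'; python3 look.py o9 .6815 .0635 -5.2 .066
```

```text
t: 8.8
tcp_pos: [0.5818, 0.0737, 0.0253]
tcp_rot: [[-0.996, -0.001, -0.091], [0.091, -0.0, -0.996], [0.001, -1.0, 0.0]]
wrist_force: [-0.6, 0.0, -4.0]
finger_gap: 0.0158
[0.58250852 0.07360966 0.02546758] -5.218939919373134
```

View pics/o9s.png

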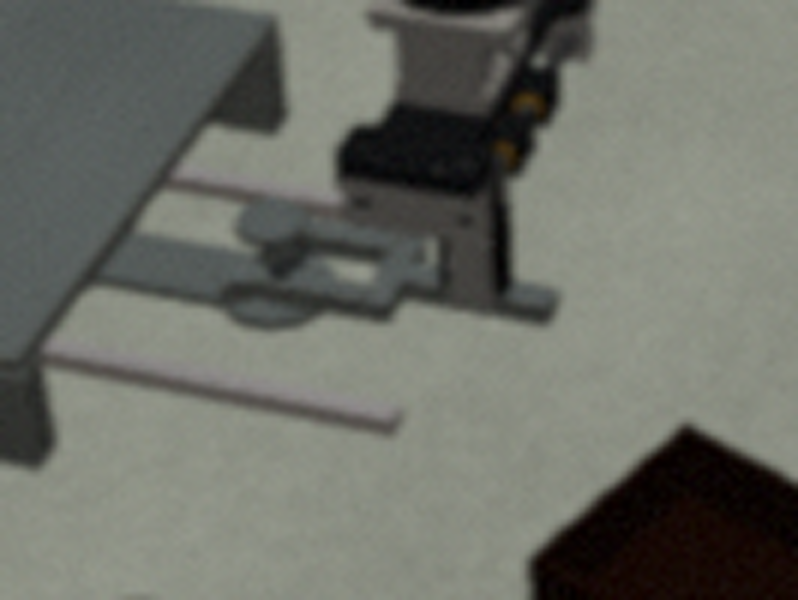

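```bash
python3 -m pendant '[[[-0.06,0,0],0],[[-0.12,0,0],0],[[-0.18,0,0],0],[[-0.24,0,0],0],[[-0.3,0,0],0],[[-0.36,0,0],0],[[-0.42,0,0],0],[[-0.48,0,0],0],[[-0.54,0,0],0],[[-0.6,0,0],0]]'; python3 look.py o10 .6815 .0635 -5.2 .066
```

```text
t: 9.73
tcp_pos: [0.5997, 0.0724, 0.0238]
tcp_rot: [[-0.996, -0.014, -0.09], [0.09, 0.001, -0.996], [0.014, -1.0, 0.0]]
wrist_force: [-13.4, 0.8, 0.6]
finger_gap: 0.0159
[0.59953993 0.07255116 0.02334945] -5.173128655587921
```

View pics/o10s.png

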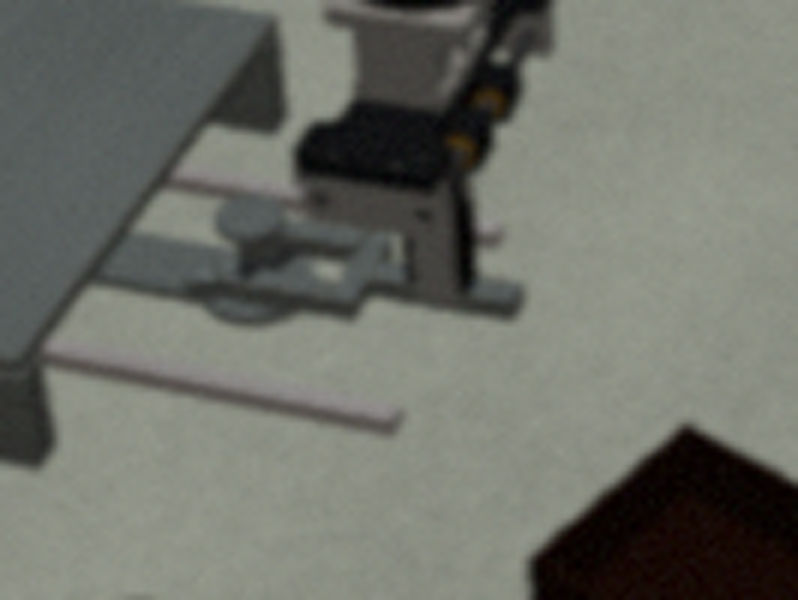

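```bash
python3 -m pendant '[[[-0.02,-0.02,0],0],[[-0.04,-0.04,0],0],[[-0.06,-0.05,0],0],[[-0.08,-0.05,0],0],[[-0.1,-0.05,0],0],[[-0.12,-0.05,0],0],[[-0.14,-0.05,0],0],[[-0.16,-0.05,0],0],[[-0.18,-0.05,0],0],[[-0.2,-0.05,0],0]]'; python3 look.py o11 .6815 .0635 -5.2 .066
```

```text
t: 10.67
tcp_pos: [0.6035, 0.0723, 0.0232]
tcp_rot: [[-0.996, -0.022, -0.09], [0.09, 0.002, -0.996], [0.022, -1.0, 0.0]]
wrist_force: [-15.0, 2.5, -4.9]
finger_gap: 0.0159
[0.60369083 0.07248255 0.02308371] -5.146303619678671
```

View pics/o11s.png

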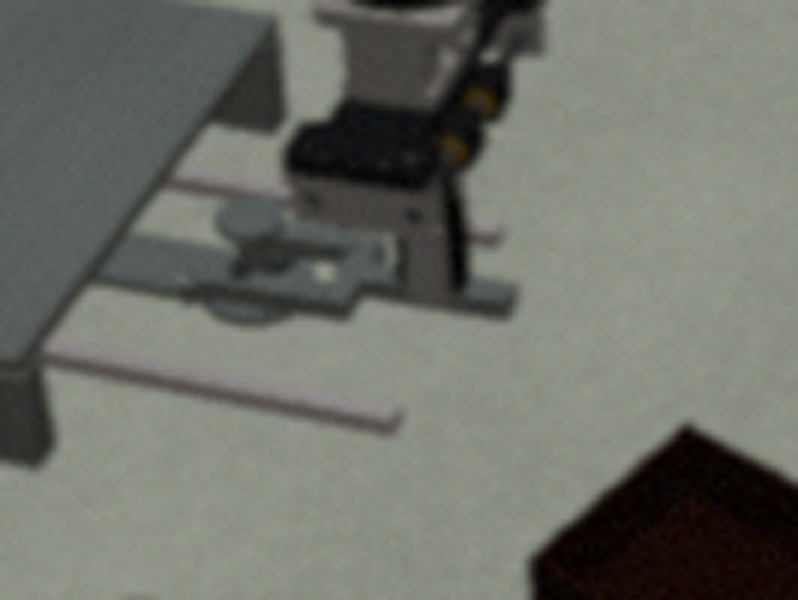

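```bash
python3 -c "
from h import *
a=onz('side',(268,207),.052);b=onz('side',(261.33,205.83),.052);print(a,b,np.linalg.norm(a-b))"
python3 -m pendant '[[[-0.03,0,0],0],[[-0.06,0,0],0],[[-0.09,0,0],0],[[-0.12,0,0],0],[[-0.15,0,0],0],[[-0.18,0,0],0],[[-0.21,0,0],0],[[-0.24,0,0],0],[[-0.27,0,0],0],[[-0.3,0,0],0]]'; python3 look.py o12 .6815 .0635 -5.2 .066
```

```text
[0.67913107 0.06871755 0.052     ] [0.70037435 0.06689039 0.052     ] 0.02132171156081364
t: 11.6
tcp_pos: [0.6179, 0.073, 0.0236]
tcp_rot: [[-0.996, -0.017, -0.089], [0.089, 0.005, -0.996], [0.017, -1.0, -0.003]]
wrist_force: [-8.8, 6.7, -5.7]
finger_gap: 0.0156
[0.61905622 0.07318775 0.02384158] -5.09624802256179
```

View pics/o12s.png

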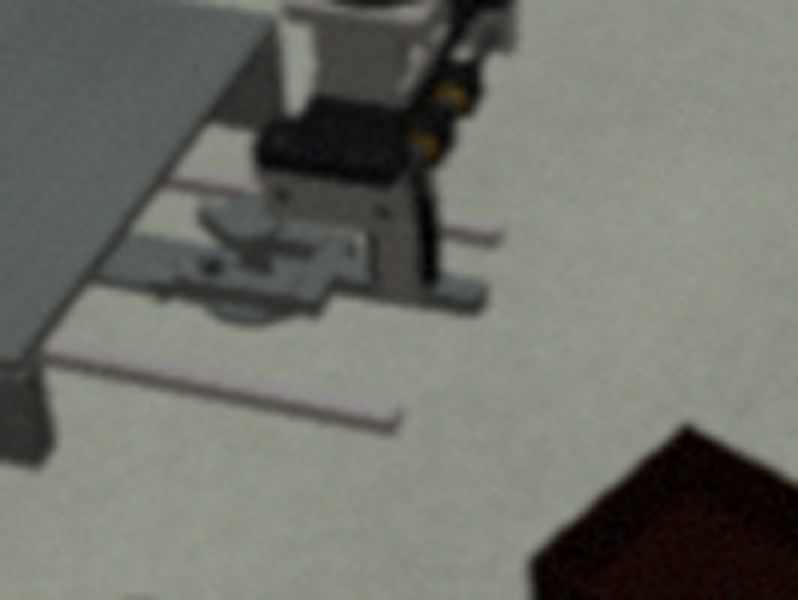

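```bash
python3 -m pendant '[[[-0.03,0,0],0],[[-0.06,0,0],0],[[-0.09,0,0],0],[[-0.12,0,0],0],[[-0.15,0,0],0],[[-0.18,0,0],0],[[-0.21,0,0],0],[[-0.24,0,0],0],[[-0.27,0,0],0],[[-0.3,0,0],0]]'; python3 look.py o13 .6815 .0635 -5.2 .066
```

```text
t: 12.53
tcp_pos: [0.6385, 0.0686, 0.0277]
tcp_rot: [[-0.996, 0.001, -0.09], [0.09, -0.001, -0.996], [-0.001, -1.0, 0.0]]
wrist_force: [-0.4, 0.9, -4.7]
finger_gap: 0.0158
[0.63844408 0.06816256 0.02766908] -5.231955683796205
```

View pics/o13s.png

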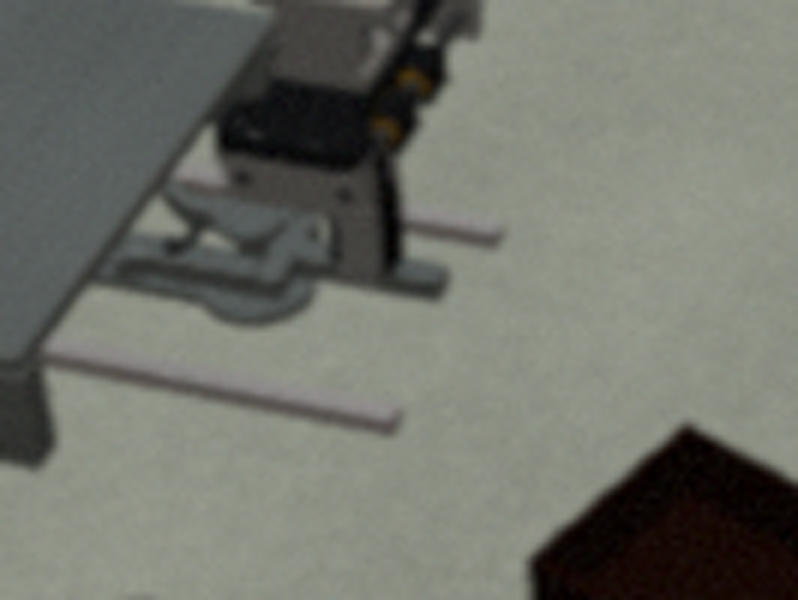

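```bash
python3 -m pendant '[[[-0.015,0.02,0],0],[[-0.03,0.04,0],0],[[-0.045,0.05,0],0],[[-0.06,0.05,0],0],[[-0.075,0.05,0],0],[[-0.09,0.05,0],0],[[-0.105,0.05,0],0],[[-0.12,0.05,0],0],[[-0.12,0.05,0],0],[[-0.12,0.05,0],0]]'; python3 look.py o14 .6815 .0635 -5.2 .066
```

```text
t: 13.47
tcp_pos: [0.6401, 0.0683, 0.025]
tcp_rot: [[-0.996, -0.005, -0.091], [0.091, -0.0, -0.996], [0.005, -1.0, 0.001]]
wrist_force: [-5.8, -0.3, -1.3]
finger_gap: 0.0157
[0.64015043 0.06824065 0.0249896 ] -5.205677472537286
```

View pics/o14s.png

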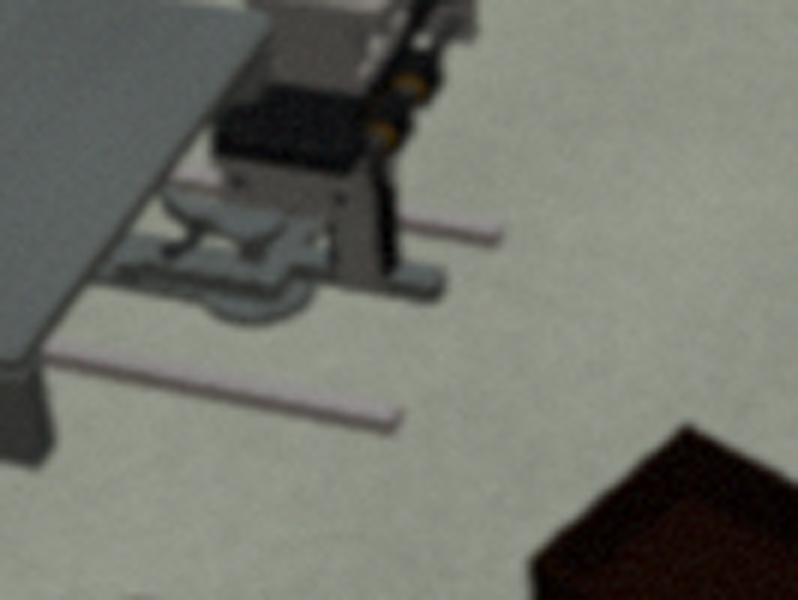

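```bash
python3 -m pendant '[[[-0.03,0,0],0],[[-0.06,0,0],0],[[-0.06,0,0],0],[[0,-0.02,0],0],[[0.1,-0.02,0],0],[[0.2,-0.02,0],0],[[0.3,-0.02,0],0],[[0.4,-0.02,0],0],[[0.5,-0.02,0],0],[[0.6,-0.02,0],0]]'; python3 look.py o15 .6815 .0635 -5.2 .066
```

```text
t: 14.4
tcp_pos: [0.6184, 0.0704, 0.0265]
tcp_rot: [[-0.996, 0.001, -0.091], [0.091, -0.0, -0.996], [-0.001, -1.0, -0.0]]
wrist_force: [-1.2, -0.7, -4.7]
finger_gap: 0.016
[0.61762018 0.07055113 0.02611182] -5.203708954329626
```

```bash
python3 -m pendant '[[[0.06,0,0],0],[[0.12,0,0],0],[[0.2,0,0],0],[[0.28,0,0],0],[[0.36,0,0],0],[[0.44,0,0],0],[[0.52,0,0],0],[[0.6,0,0],0],[[0.68,0,0],0],[[0.76,0,0],0]]'; python3 look.py o16 .6815 .0635 -5.2 .066
```

```text
t: 15.33
tcp_pos: [0.5882, 0.0732, 0.0264]
tcp_rot: [[-0.996, 0.001, -0.091], [0.091, 0.0, -0.996], [-0.001, -1.0, -0.0]]
wrist_force: [1.7, 0.5, -4.1]
finger_gap: 0.0152
[0.586941   0.07327456 0.02594102] -5.208022760843354
```

View pics/o15s.png

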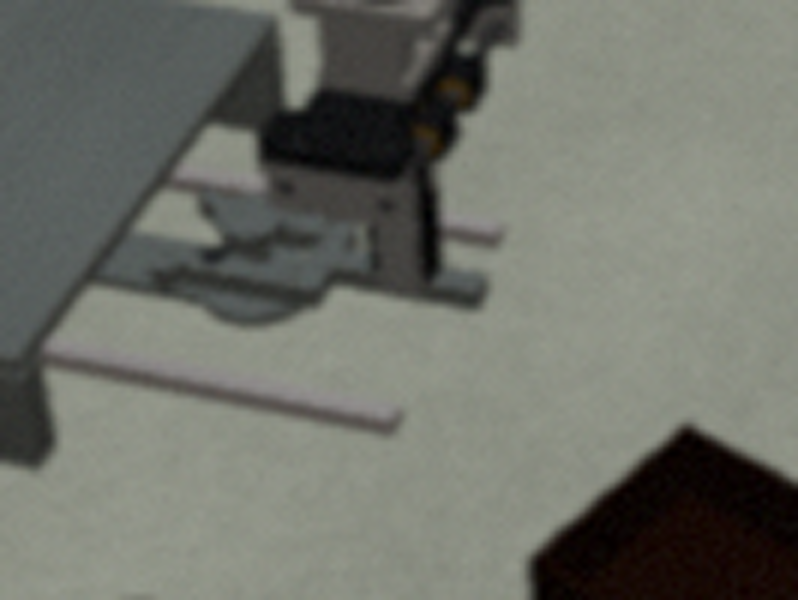

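View pics/o16s.png

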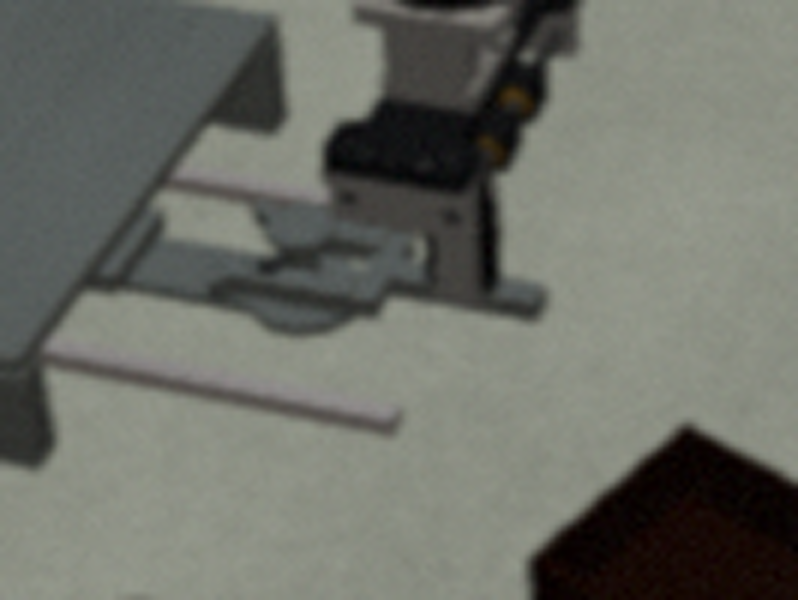

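```bash
python3 -m pendant '[[[0.1,0,0],0],[[0.25,0,0],0],[[0.4,0,0],0],[[0.55,0,0],0],[[0.7,0,0],0],[[0.85,0,0],0],[[1.0,0,0],0],[[1.15,0,0],0],[[1.3,0,0],0],[[1.4,0,0],0]]'
python3 -m pendant '[[[0.1,0,0],0],[[0.2,0,0],0],[[0.3,0,0],0],[[0.4,0,0],0],[[0.5,0,0],0],[[0.6,0,0],0],[[0.7,0,0],0],[[0.8,0,0],0],[[0.88,0,0],0],[[0.92,0,0],0]]'
python3 look.py o17 .579 .072 -5.2 .168
```

```text
t: 16.27
tcp_pos: [0.5312, 0.0784, 0.0261]
tcp_rot: [[-0.996, -0.001, -0.091], [0.091, 0.0, -0.996], [0.001, -1.0, 0.0]]
wrist_force: [1.0, 1.0, -4.8]
finger_gap: 0.0154
t: 17.1
tcp_pos: [0.4951, 0.0816, 0.0262]
tcp_rot: [[-0.996, -0.001, -0.091], [0.091, -0.0, -0.996], [0.001, -1.0, 0.0]]
wrist_force: [1.6, 0.1, -4.8]
finger_gap: 0.0157
[0.49504834 0.08152442 0.0261364 ] -5.213949913255015
```

View pics/o17.png

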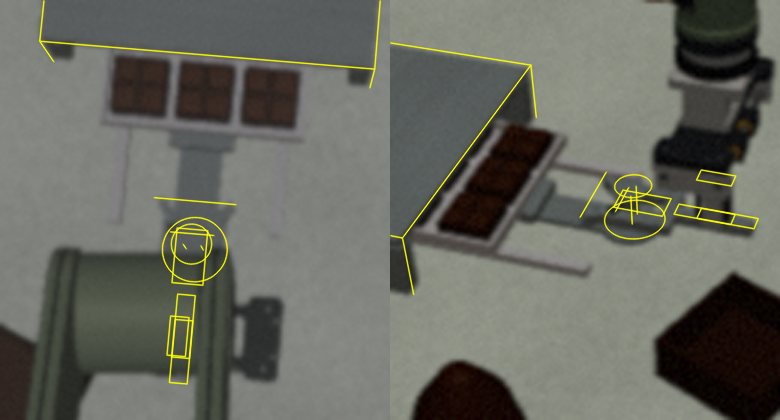

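```bash
python3 -m pendant '[[[0.04,0,0],0],[[0.1,0,0],0],[[0.16,0,0],0],[[0.22,0,0],0],[[0.28,0,0],0],[[0.34,0,0],0],[[0.4,0,0],0],[[0.43,0,0],0],[[0.45,0,0],0],[[0.45,0,0],0]]'
python3 look.py o18 .566 .072 -5.2 .180
python3 - <<'E'
from ov import *
t=viewer.grab_frame("top")
draw("top",t,pinmodel(.68,.0635,-5.2,.066)[4:5],(235,110,365,200),6,"o18t.png")
E
```

```text
t: 18.03
tcp_pos: [0.4775, 0.0833, 0.0262]
tcp_rot: [[-0.996, -0.0, -0.091], [0.091, 0.0, -0.996], [0.0, -1.0, 0.0]]
wrist_force: [-0.0, -0.8, -4.0]
finger_gap: 0.0159
[0.47758819 0.08323957 0.02617304] -5.212414688848918
```

View pics/o18t.png

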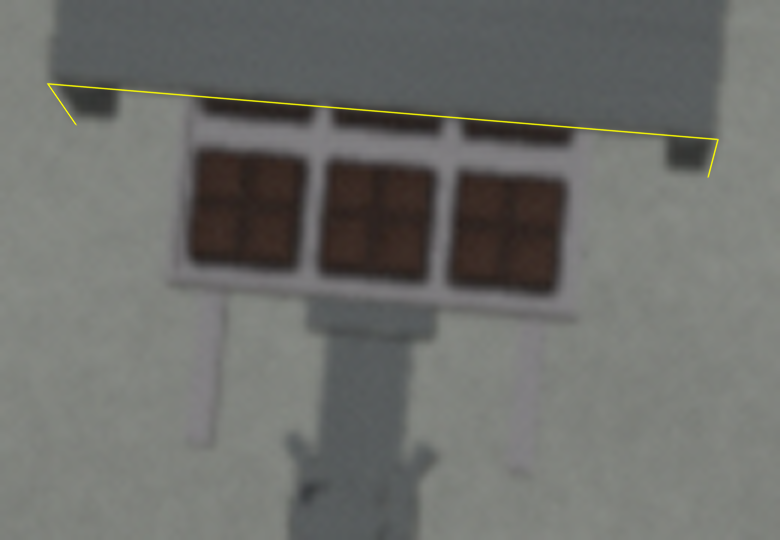

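View pics/o18s.png

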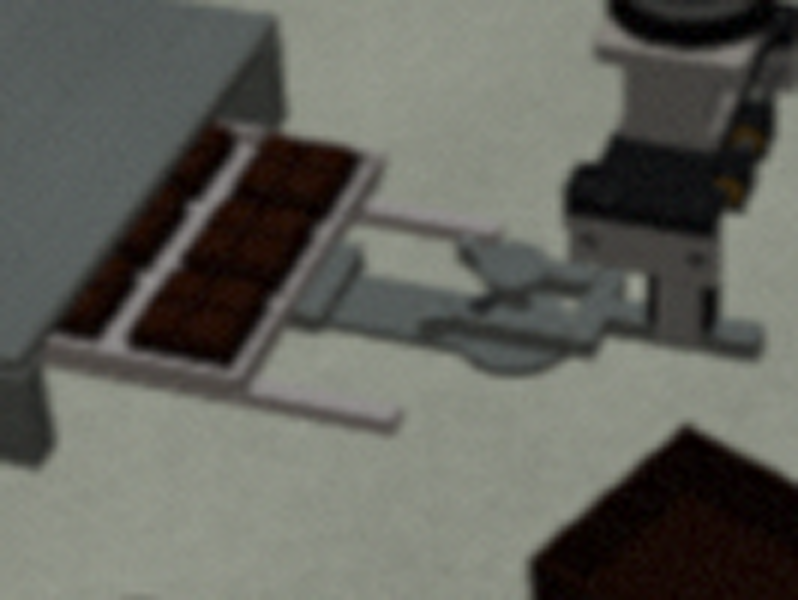

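Run:
```python
from ov import *
f=lambda p:(235+(p[0]+.5)/6-.5,110+(p[1]+.5)/6-.5)
y=np.radians(-5.2); u=np.array([np.cos(y),np.sin(y)])
mo=np.array([.68,.0635])+.066*u
for n,p,z in (("back edge",(383,162),.042),("front edge tray",(375,300),.032),("mouth",(383,112),.07)):
    q=onz("top",f(p),z); print(n,q,"tunnel x",(q[:2]-mo)@u)
g=ctrl.sense()['tcp_pos'][:2]; print("pin by kin",(g-mo)@u+.085,(g-mo)@u+.088)
```

```text
back edge [0.72967469 0.05885889 0.042     ] tunnel x -0.016109119946759537
front edge tray [0.6678766  0.06318897 0.032     ] tunnel x -0.07804531348083288
mouth [0.74535499 0.05711979 0.07      ] tunnel x -0.00033572824155635774
pin by kin -0.18433289266373676 -0.18133289266373678
```

```bash
python3 -m pendant '[[[-0.05,0,0],0],[[-0.12,0,0],0],[[-0.2,0,0],0],[[-0.25,0,0],0],[[-0.25,0.05,0],0],[[-0.25,0.1,0],0],[[-0.25,0.15,0],0],[[-0.25,0.2,0],0],[[-0.25,0.23,0],0],[[-0.25,0.23,0],0]]'
python3 -m pendant '[[[0,0,0],0],[[0,0,0],0],[[0,0,0],0],[[0,0,0],0],[[0,0,0],0],[[0,0,0],0],[[0,0,0],0],[[0,0,0],0],[[0,0,0],0],[[0,0,0],0]]' 60
python3 look.py o19 .566 .072 -5.2 .180
```

```text
t: 19.02
tcp_pos: [0.4873, 0.0823, 0.0165]
tcp_rot: [[-0.996, -0.001, -0.091], [0.091, 0.0, -0.996], [0.001, -1.0, 0.0]]
wrist_force: [0.1, -0.1, -5.1]
finger_gap: 0.0155
t: 19.85
tcp_pos: [0.4878, 0.0823, 0.017]
tcp_rot: [[-0.996, -0.0, -0.091], [0.091, 0.0, -0.996], [0.0, -1.0, -0.0]]
wrist_force: [0.3, -0.2, 0.1]
finger_gap: 0.0599
[0.48785081 0.08230405 0.01702852] -5.214337724440534
```

View pics/o19s.png

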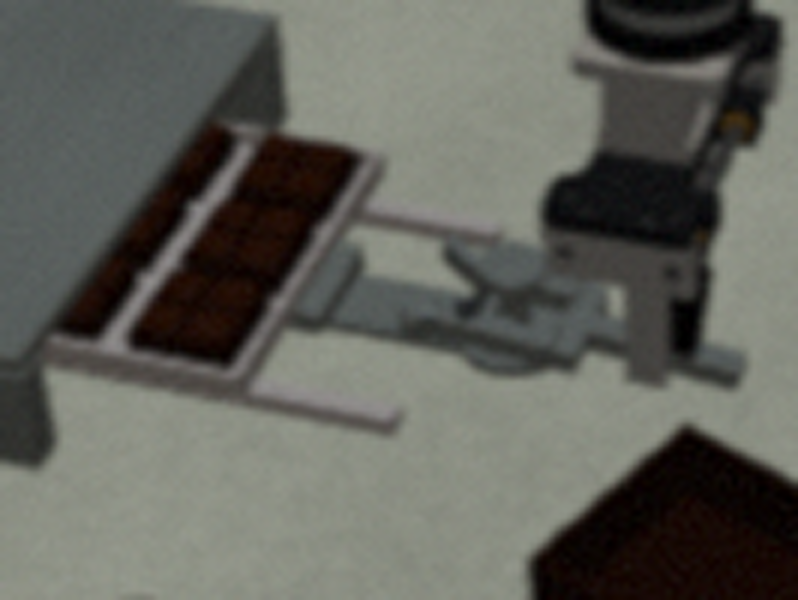

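```bash
python3 -m pendant '[[[0,-0.1,0],0],[[0,-0.4,0],0],[[0,-0.9,0],0],[[0,-1.5,0],0],[[0,-2.2,0],0],[[0,-3.0,0],0],[[0,-3.8,0],0],[[0,-4.4,0],0],[[0,-4.5,0],0],[[0,-4.5,0],0]]'
python3 -m pendant '[[[0,0,0.3],0],[[0,0,0.8],0],[[0,0,1.6],0],[[0,0,2.5],0],[[0,0,3.4],0],[[0,0,4.2],0],[[0,0,4.8],0],[[0,0,5.0],0],[[0,0,5.0],0],[[0,0,5.0],0]]'
python3 look.py o20 .566 .072 -5.2 .180
python3 - <<'E'
from ov import *
t=viewer.grab_frame("top")
draw("top",t,pinmodel(.68,.0635,-5.2,.066)[4:5],(235,110,365,260),4,"o20t.png"); print(ctrl.sense()['wrist_force'])
E
```

```text
t: 20.78
tcp_pos: [0.4895, 0.0823, 0.1994]
tcp_rot: [[-0.996, 0.005, -0.091], [0.091, -0.0, -0.996], [-0.005, -1.0, -0.0]]
wrist_force: [0.4, 0.2, -0.5]
finger_gap: 0.0597
t: 21.62
tcp_pos: [0.4685, -0.1165, 0.1953]
tcp_rot: [[-0.996, -0.003, -0.092], [0.092, 0.002, -0.996], [0.003, -1.0, -0.002]]
wrist_force: [0.6, -0.3, 0.6]
finger_gap: 0.0597
[ 0.46912293 -0.11565082  0.19607701] -5.151921040975069
[-0.03977873  0.77351509 -0.60680499]
```

View pics/o20t.png

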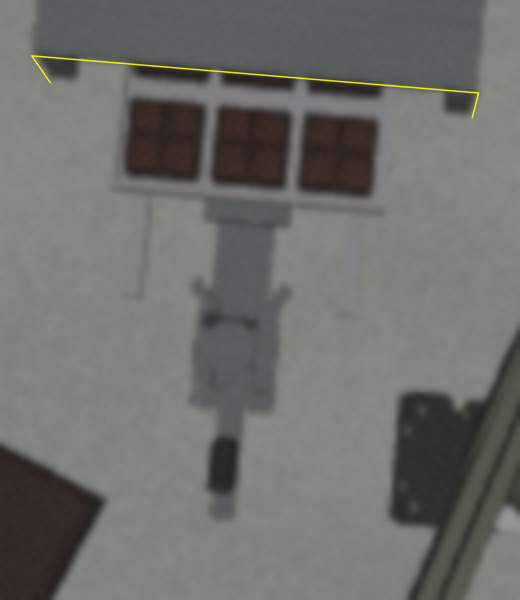

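View pics/o20s.png

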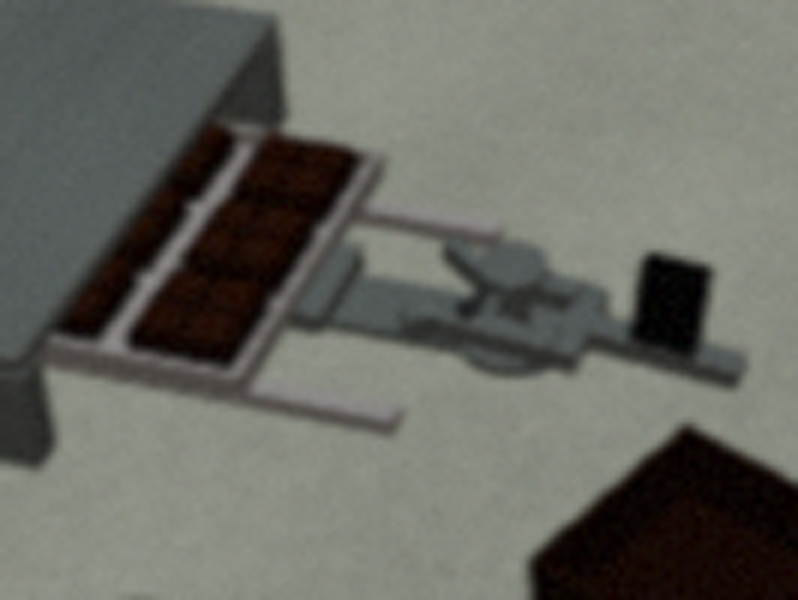

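The top view shows the latch bar straight across the slot at (232,320). The pin head is behind it at (230,345), and the row of bars sits below the yellow mouth line. The hook lies flat and the arm is well clear.

```bash
python3 -c "
from plant import ctrl
print(ctrl.close_job()); print(ctrl.sense()['t'])"
```

```text
the job is handed in; nothing more can be done
None
the job is handed in; nothing more can be done
```

The job is handed in at about 21.7 s of the 48 s allowed; no verdict is reported, so what follows rests on my own checks. I took the smaller grey hook, left the purple and larger grey ones, and gripped it at 60 N. I pushed its mouth onto the pin and rolled the carriage back to its buffer. The highest wrist reading, taken only at the end of each move, was about 15 N. At home the push met the slot's end at about 6 N; I pressed 2.4 mm further, then drew the carriage out and let go.

- **Latch and pin:** after release the latch bar lies straight across the slot with the pin inside. The carriage followed the hook as I pulled, so the latch holds.
- **Front row:** it is clear of the tunnel's mouth. The camera puts the back edge of the bars about 16 mm out, and the arm's position puts the pin about 182 mm out, against the 168 mm needed.
- **Hook and arm:** the hook lies about flat, and the arm ended about 200 mm up and to one side, touching nothing.
- **Bystanders:** the case stayed in place in the pictures. I did not check the jar and the pod again at the end, but the arm never went near them.
- **Disagreements:** the side camera read about 1 pixel off from the top camera. The hook sat about 2 mm sideways and 3 mm forward of where I first placed it in the grip. I corrected the sideways error before pushing it on. During latching, a side force of about 7 N appeared and was gone once the latch flipped.

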